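# Bring the camera slider to rest at the marker with its sprung pull-grip

### The job

Take hold of the wooden pull-grip of the inclined camera slider and, through its soft spring alone, draw the camera carriage smoothly (below about 0.3 m/s) up the rail until its brass index finger points at the brass finger of the marker stand, without running it into the upper stop. Keep it steady there for at least three seconds and finish while still holding the grip, with the camera at rest at the marker. Touch nothing of the camera or its carriage except the pull-grip, and leave the marker and the hourglass alone.

Things in the scene. Friction and masses are not known exactly. Their poses are not given: they have to be found in the camera images.
- slider_rail: Camera slider: two aluminium bars 800 mm long, 64 mm apart, on a low and a high foot. Fixed; place and yaw vary. Origin on the table, midway between the bars; y horizontal along the rail towards its higher end, x across, z up. The bars rise by 2.5 degrees towards +y, so the carriage rolls back down when not pulled.
- carriage (a joint): Travel of the camera carriage up the incline (m): 0 at the lower buffer, where it rests at the start; 0.310 where it hits the upper stop. Direction in the rail frame (0, cos 2.5deg, sin 2.5deg). Rolls almost freely: drag 0.06 N per m/s, rolling friction 0.006 N. Moving mass with camera, without grip, 1.2 kg nominal (really 0.72 to 1.92).
- camera_base (a point): Black camera on the carriage's aluminium deck (100 mm across x 140 mm along the rail), lens to the rail's +x; its top is 163 mm above this point. The point lies midway between the bars at their height (56 mm above the table and at rail y = -310 mm at travel 0), mid-deck; moves with the carriage; y axis up the incline.
- index (a point): Tip of the brass index finger (6 mm wide) on the carriage deck, at (80, 0, 20) mm from the camera base point; it points across the rail to +x.
- pull_grip (a joint): Extension of the sprung draw-bar (m): grip moved up the incline relative to the carriage; 0 where the free grip rests, limits -0.030 and 0.210. The spring draws the carriage after the grip with 4.8 N/m x (extension - 0.005 m); bar damping 0.04 N per m/s. At nominal mass the carriage hangs at rest with 0.112 m extension; with the grip held still it swings at 2 rad/s, hardly damped.
- grip_point (a point): Point to grip on the pull-grip: upright dark wooden handle 22 mm thick across the rail (x), 30 mm along it (y), 95 mm tall, top 27 mm above this point. It stands on the draw-bar's uphill end, 170 mm from the camera base point along the rail when relaxed, and slides only along the incline. 60 g. Axes as the camera base's.
- marker: Marker stand on the rail's +x side, 125 mm from the centre line: steel foot 50 x 50 x 12 mm, brass post 77 mm tall with a brass finger 6 mm wide, 30 mm long towards the rail (-x) at 74 mm height. Origin under its foot, axes as the rail's. At the mark, the index tip has y = 0 in this frame. Its place along the rail varies: 150 to 250 mm of carriage travel.
- hourglass: Hourglass with wooden ends, 80 mm diameter, 170 mm tall, origin under its centre, standing on the table farther from the rail than the marker and some 80 mm further uphill; part of the camera's still life.
There are look-alikes about, which are no part of the job. What is shaped like the marker but orange or red is not meant.

How it is judged (in metres and radians):
On the way:
1. camera kept at the marker, steady, by the held grip (y of index in the frame of marker between -0.012 and 0.012 m and velocity of joint carriage between -0.03 and 0.03 m/s and contact force between the fingers and pull_grip above 0.5 N), for 3 s.
At the end, for the whole second after the job is handed in: The index finger is within 12 mm of the marker's finger along the rail, the carriage slower than 0.03 m/s, the grip still held between the fingers (more than 0.5 N); it was kept so for 3 s before (all of step 1); the arm keeps its last pose, push and grip.
It fails at once if the carriage runs into the upper stop (value of joint carriage above 0.307 m).
It fails at once if the carriage is rushed: faster than 0.35 m/s (velocity of joint carriage above 0.35 m/s or velocity of joint carriage below -0.35 m/s).
It fails at once if the robot touches the camera or its carriage instead of the grip (contact force between any of the fingers, the arm and carriage_c0 above 0.5 N or contact force between any of the fingers, the arm and carriage_c1 above 0.5 N or contact force between any of the fingers, the arm and carriage_c2 above 0.5 N or contact force between any of the fingers, the arm and carriage_c3 above 0.5 N).
It fails at once if the marker or the hourglass is hit or moved (contact force between any of the arm, the fingers and marker above 2 N or distance of hourglass from where it was at the start of the episode above 0.02 m).
It also fails if it takes over 32 s, if anything falls off the work surface, if the arm or the gripper's body presses on something with over 40 N, if the wrist force passes 120 N, or if a joint passes its speed limit or range.

### The arm

A 6-joint arm with a two-finger parallel gripper is mounted at the origin on the work surface. World frame = base frame: x ahead of the robot, y to its left, z up, the work surface at z = 0. Lengths are in mm, angles in rad, forces in N, time in s.
With the tool pointing down it reaches from about 375 to 975 mm from the base axis. Payload 3.8 kg.
Tool frame: the origin (TCP) lies at the very end of the fingers, on their centre line; the grasp point (between the pads) lies 19 mm behind it; z points along the fingers, y is the line along which they close (so a half turn about z gives the same grasp; the last joint's range is limited). The gripper opens to 85 mm and grips with 20 to 120 N. Pads are 22 mm wide; open, the fingers measure 114 mm over their backs; the gripper's body (76 mm by 85 mm) begins 54 mm behind the grasp point. The pads swing forward as they close: fully open they stand 13 mm farther back than shut.
Start: joints at [1.074, 0.264, 1.604, -0, 1.274, -0.037], TCP at [299.541, 604.891, 231.28] pointing down, gripper open.
Joint ranges: [-2.63, 2.63], [-0.94, 2.18], [0.31, 2.57], [-1.31, 4.45], [0, 2.66], [-2.55, 2.55]. Speed limits (rad/s): [2.57, 2.57, 3.14, 3.14, 3.14, 3.14].

### API

Orientations are given as a 3x3 rotation matrix whose columns are the frame's x, y, z axes.
In Python, from workcell import bot gives the robot as it stands. Calls block until the motion is done:
- bot.move_to(position, orientation): joint-space move of the TCP to a pose.
- bot.movel(position, velocity=150, frame=None): straight line of the TCP; frame=None keeps the orientation; velocity is the mean speed in mm/s.
- bot.movej(angles): joint-space move.
- bot.command_gripper(opening, squeeze=None): finger opening in mm; squeeze is the grip in N (None keeps the last); returns when the fingers have stopped.
- bot.dwell(seconds).
- bot.inverse_kinematics(position, orientation): joint angles nearest the present ones, or None.
- bot.get_state(): the state.
- bot.read_camera(name): name is "scene" or "top" or "wrist"; returns the picture (384x512x3 uint8, red, green, blue); there is no depth.
- bot.calibration(name): a dict with "K" (3x3 intrinsics, pixels), "D" ([k1, k2, p1, p2, k3] as OpenCV has them; the pictures are not rectified), "R" (3x3) and "t" (3): a world point X has camera coordinates R X + t. Camera axes: x right, y down, z forward; pixel columns grow to the right and rows downward; lengths in mm; the calibration is good to about 2 mm. A picture is of the moment at which its call begins: read the wrist's pose just before it. calibration takes no time and is no camera call; for the wrist camera it gives the pose at the moment of the call.
A pose or a line that the arm cannot do raises bot.PlanningError and nothing moves.
- bot.close_job(): hands the job in; it is judged then, once.
The state is a dict: "clock": time; "joints": joint angles; "joint_vel": joint speeds; "joint_efforts": joint torques, N m; "tcp_pos": TCP position; "ee_rot": TCP orientation; "ft_force": force on the tool from outside, world axes, zero at the start; "moment": the same for the moment, N m; "gripper_width": finger opening in mm; "grip_force": force on a finger pad.
Only numpy, scipy, OpenCV 4.12 (cv2) and the standard library are available. Lean on these libraries where they do the work, as an engineer would, in place of code of your own. Each camera call takes 0.05 s, during which the arm holds its last target. There are 200 camera calls.

## Working session

There is one attempt and no reset: what is moved stays moved. The work goes in short steps, each a Python script; the robot and the scene stay as the last script left them, time stands still between calls to the robot, and variables do not carry over. Pictures are saved under pics/ and viewed, at most 10 in all, crops included, and the job is handed in when it is done.

```bash
ls; mkdir -p pics
python3 - <<'E'
from workcell import bot
import cv2,numpy as np
s=bot.get_state();print(s['clock'],s['tcp_pos'],s['ee_rot'],s['gripper_width'])
for n in ('scene','top'):
    im=bot.read_camera(n);cv2.imwrite(f'pics/{n}0.png',im[:,:,::-1])
    c=bot.calibration(n);print(n,c)
E
python3 -c "
import cv2,numpy as np
a=cv2.imread('pics/scene0.png');b=cv2.imread('pics/top0.png')
for n,i in(('s',a),('t',b)): cv2.imwrite(f'pics/{n}1.png',cv2.resize(i,(800,600),interpolation=cv2.INTER_CUBIC))"
```

```text
pics
0.0 [299.18627436 604.23942137 229.9416904 ] [[-8.96139704e-01  4.43770701e-01 -1.09326979e-03]
 [ 4.43772036e-01  8.96137525e-01 -1.97913721e-03]
 [ 1.01436974e-04 -2.25874599e-03 -9.99997444e-01]] 85.36861392361453
scene {'K': array([[396.09584   ,   0.        , 259.74458088],
       [  0.        , 396.09584   , 194.39248113],
       [  0.        ,   0.        ,   1.        ]]), 'D': array([-0.08907897,  0.        ,  0.        ,  0.        ,  0.        ]), 'R': array([[-0.25285067,  0.96746197,  0.00915873],
       [ 0.55440355,  0.15264098, -0.81813045],
       [-0.79290809, -0.2017872 , -0.57495973]]), 't': array([ 301.53799245, -200.43224278, 1346.19740122])}
top {'K': array([[387.03525473,   0.        , 249.07079884],
       [  0.        , 387.03525473, 193.32321011],
       [  0.        ,   0.        ,   1.        ]]), 'D': array([-0.09790788,  0.        ,  0.        ,  0.        ,  0.        ]), 'R': array([[-0.0072    , -0.99968765,  0.02393232],
       [-0.99584782,  0.0049963 , -0.09089644],
       [ 0.09074848, -0.0244874 , -0.99557274]]), 't': array([-158.72675936,  630.73547648,  712.51075244])}
```

View pics/s1.png

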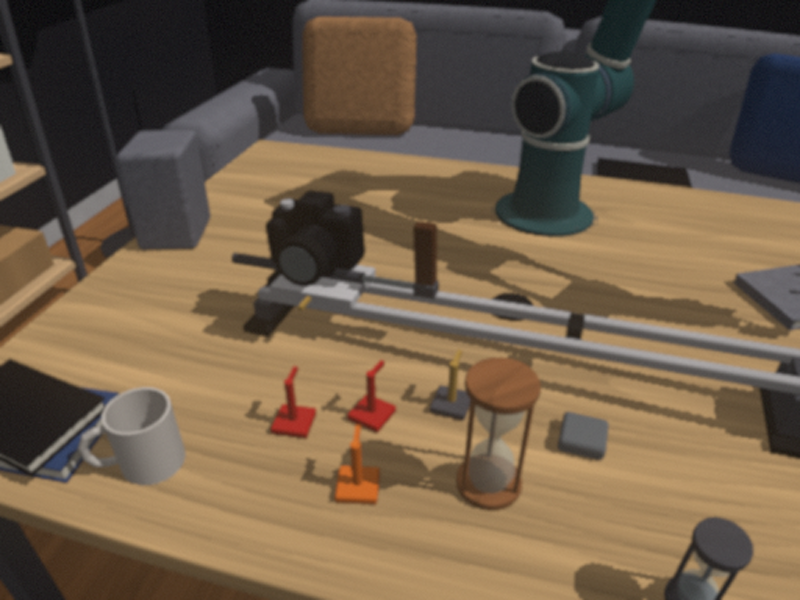

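View pics/t1.png

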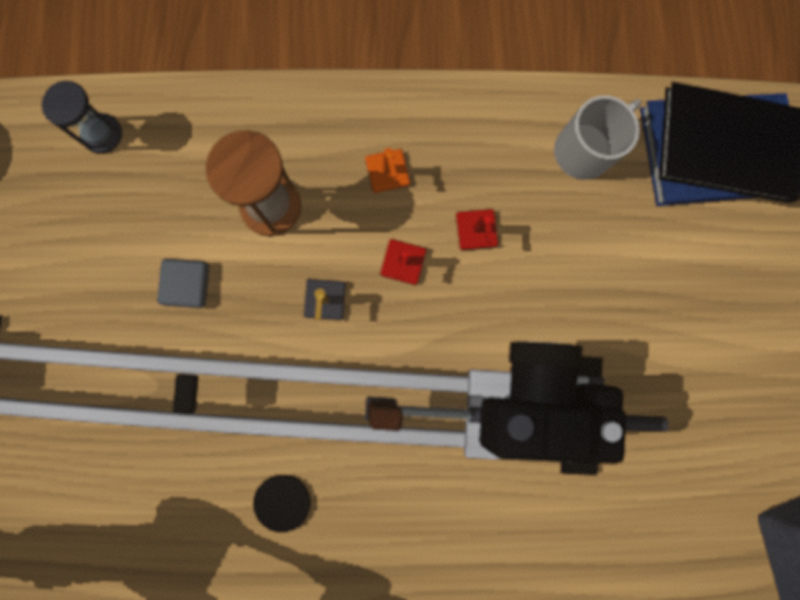

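The scene view shows:
- camera at (315,240), with its index finger tip near (305,302)
- grip at (425,258)
- brass marker at (455,385)
- big wooden hourglass at (500,430)

In the top view the grip is at (385,413), the brass marker at (322,298) and the bars run left, which is world +y.

Candidates for the marker:
- brass with grey foot, scene (455,385): **chosen**
- red at (293,405) and (372,400), orange at (358,470): rejected

Candidates for the grip:
- dark wooden upright at (425,258): **chosen**
- black rail foot/cap at (575,325) and disc at (510,305): rejected

I'll check both choices in a close crop.

Run:
```python
import cv2,numpy as np
a=cv2.imread('pics/scene0.png');b=cv2.imread('pics/top0.png')
def t(im,x,y): 
    c=cv2.resize(im[y:y+60,x:x+52],(260,300),interpolation=cv2.INTER_CUBIC)
    for k in range(0,52,10): cv2.putText(c,str(x+k),(k*5,8),0,.3,(255,255,255),1); cv2.line(c,(k*5,10),(k*5,14),(0,255,0),1)
    for k in range(10,60,10): cv2.putText(c,str(y+k),(6,k*5+3),0,.3,(255,255,255),1); cv2.line(c,(0,k*5),(5,k*5),(0,255,0),1)
    return c
T=[[t(a,246,138),t(a,268,215),t(a,170,165)],[t(b,222,235),t(b,182,165),t(b,330,205)]]
cv2.imwrite('pics/m.png',np.vstack([np.hstack(r) for r in T]))
```

```text
(no output)
```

View pics/m.png

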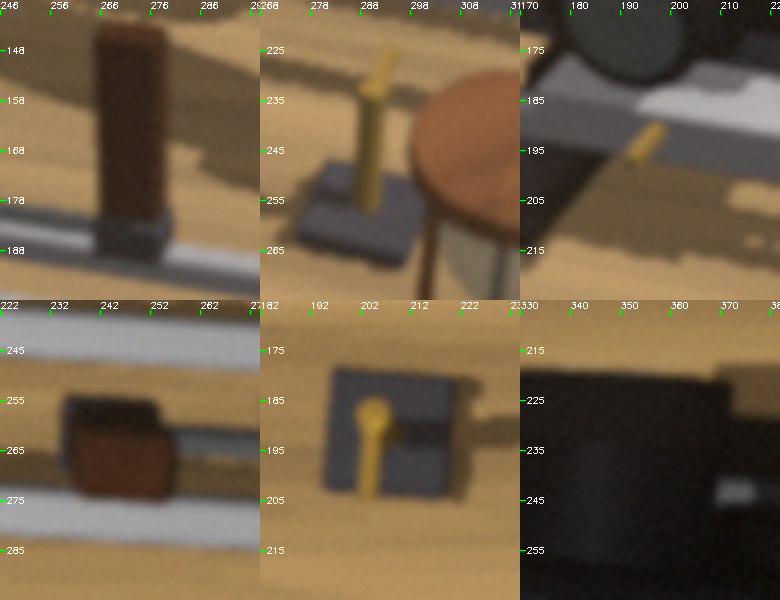

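The grip is the dark brown block with its top centre at scene (272.6,144.4) and top (246.6,268). The brass marker's finger runs from (290.4,233) to its tip at (294,224) in the scene view, and from (204.6,187) to (203.6,203.8) in the top view. The index tip is at scene (192.8,197).

```bash
cat > h.py <<'E'
import cv2,numpy as np
from workcell import bot
C={n:bot.calibration(n) for n in('scene','top')}
def ray(n,p,c=None):
    c=c or C[n]
    u=cv2.undistortPoints(np.array([[p]],float),c['K'],c['D'])[0,0]
    R=np.array(c['R']);d=R.T@np.array([*u,1]);return -R.T@c['t'],d/np.linalg.norm(d)
def tri(*obs):
    A=0;b=0
    for o,d in obs:
        P=np.eye(3)-np.outer(d,d);A=A+P;b=b+P@o
    x=np.linalg.solve(A,b);return x,[np.linalg.norm((np.eye(3)-np.outer(d,d))@(x-o)) for o,d in obs]
def atz(o,d,z): return o+d*(z-o[2])/d[2]
E
python3 - <<'E'
from h import *
np.set_printoptions(precision=1,suppress=True)
def two(n,s,t): print(n,*tri(ray('scene',s),ray('top',t)))
two('grip top',(272.6,144.4),(246.6,268)); two('mk post top',(290.4,233),(204.6,187)); two('mk tip',(294,224),(203.6,203.8))
im=cv2.imread('pics/top0.png').astype(float); g=im.max(2)
for sat in [40]:
    m=((im.max(2)-im.min(2))<25)&(g>110)
    up=[];lo=[]
    for c in range(5,290,3):
        r=np.where(m[215:300,c])[0]+215
        s=np.split(r,np.where(np.diff(r)>2)[0]+1); s=[q for q in s if 5<=len(q)<=14]
        if len(s)==2: up.append((c,s[0].mean(),len(s[0])));lo.append((c,s[1].mean(),len(s[1])))
print(len(up),up[0],up[-1],lo[0],lo[-1])
# bar centre surface height model z=56+7 + slope*(y-y0), y0 = grip y -170
G=tri(ray('scene',(272.6,144.4)),ray('top',(246.6,268)))[0]
for nm,L in(('up',up),('lo',lo)):
    P=[]
    for c,r,_ in L:
        o,d=ray('top',(c+0.,r)); p=atz(o,d,60)
        for _ in range(3): p=atz(o,d,62+np.tan(np.radians(2.5))*(p[1]-G[1]+170))
        P.append(p)
    P=np.array(P); k=np.polyfit(P[:,1],P[:,0],1); print(nm,'x=',k,'yaw deg',-np.degrees(np.arctan(k[0])),'at grip y',np.polyval(k,G[1]),'res',np.std(P[:,0]-np.polyval(k,P[:,1])))
for z in(73,76,79): print('index',z,atz(*ray('scene',(192.8,197)),z))
E
```

```text
grip top [ 504.9 -153.4  201.6] [np.float64(0.6365456098887157), np.float64(0.6365456098887108)]
mk post top [637.5 -80.9  74.8] [np.float64(0.3467585169438979), np.float64(0.34675851694390136)]
mk tip [607.1 -79.2  75. ] [np.float64(0.4082032232893563), np.float64(0.40820322328935976)]
95 (5, np.float64(225.0), 9) (287, np.float64(245.0), 9) (5, np.float64(260.5), 8) (287, np.float64(281.0), 9)
up x= [  0.1 548.9] yaw deg -4.2368539522866975 at grip y 537.5022034385526 res 0.4500172848900328
lo x= [  0.1 484.8] yaw deg -4.264093863485522 at grip y 473.3208739631406 res 0.4842466679013074
index 73 [ 569.5 -324.3   73. ]
index 76 [ 573.3 -322.5   76. ]
index 79 [ 577.2 -320.6   79. ]
```

The measurements agree with the description. The grip lies on the rail centre line (504.9 vs 505.4), the marker finger height is 75 and the bar spacing is 64. The rail yaw is −4.25° and the travel needed is about 246 mm. Next is the grasp.

```bash
cat >> h.py <<'E'
U=np.array([np.sin(np.radians(4.25)),np.cos(np.radians(4.25)),0]);X=np.array([U[1],-U[0],0])
Rt=np.column_stack([U,X,[0,0,-1]])
a=np.radians(2.5);W=np.array([U[0]*np.cos(a),U[1]*np.cos(a),np.sin(a)])
E
python3 - <<'E'
from h import *
np.set_printoptions(precision=2,suppress=True)
p=np.array([505.1,-153.4,235])
print(bot.inverse_kinematics(p,Rt))
for e in(0,300,430):print(bot.inverse_kinematics(np.array([505.1,-153.4,155.6])+W*e,Rt))
bot.move_to(p,Rt);print(bot.get_state()['clock'])
bot.movel([505.1,-153.4,155.6],velocity=120)
s=bot.get_state();print(s['clock'],s['tcp_pos'],s['ft_force'])
cv2.imwrite('pics/pre.png',bot.read_camera('scene')[:,:,::-1]);cv2.imwrite('pics/pret.png',bot.read_camera('top')[:,:,::-1])
bot.command_gripper(15,30)
s=bot.get_state();print(s['clock'],s['tcp_pos'],s['ft_force'],s['gripper_width'],s['grip_force'])
cv2.imwrite('pics/grasp.png',bot.read_camera('scene')[:,:,::-1]);cv2.imwrite('pics/graspt.png',bot.read_camera('top')[:,:,::-1])
f=lambda n:cv2.imread(f'pics/{n}.png')
cv2.imwrite('pics/g2.png',np.hstack([cv2.resize(f('grasp')[100:280,130:330],(400,360)),cv2.resize(f('graspt')[180:360,190:390],(400,360))]))
E
```

```text
[-0.34 -0.02  1.91 -0.    1.25 -0.27]
[-0.34  0.05  2.   -0.    1.1  -0.27]
[ 0.22  0.07  1.95 -0.    1.12  0.3 ]
[ 0.43  0.17  1.82 -0.    1.15  0.51]
2.8667
3.675 [ 505.66 -153.52  156.2 ] [0.29 0.08 1.03]
4.3667 [ 505.19 -153.45  155.78] [-1.22  0.28  1.46] 21.745178529682452 33.962881565093994
```

View pics/g2.png

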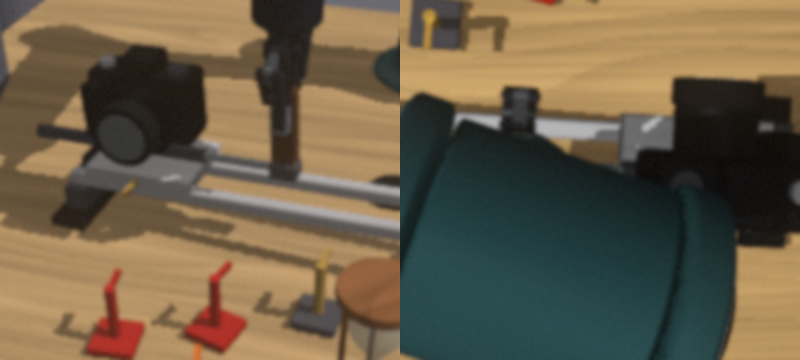

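The grip is held (21.7 mm between the pads, 34 N). Next I pull slowly while tracking the carriage in the scene view, and stop when it lifts off, which gives the mass.

```bash
cat >> h.py <<'E'
import json,os
G0=np.array([505.19,-153.45,155.78])
T0=cv2.imread('pics/grasp.png'); TX,TY,TW,TH=174,126,58,58
TPL=T0[TY:TY+TH,TX:TX+TW]
cen=np.array([505.,-153.4,0]) # on centre line
L0=np.array([192.,167.]); o,d=ray('scene',L0); P0=o+d*((60-(o-cen)@X)/(d@X))
def proj(P):
    c=C['scene'];return cv2.projectPoints(P.reshape(1,3),cv2.Rodrigues(np.array(c['R']))[0],np.array(c['t']),c['K'],c['D'])[0].ravel()
QS=np.arange(-20,330,10.);PX=np.array([proj(P0+W*q)-L0 for q in QS])
def track(im,q0=None):
    """camera travel (mm) from scene picture (BGR)"""
    r=cv2.matchTemplate(im[90:260,150:400],TPL,cv2.TM_CCOEFF_NORMED)
    _,v,_,(x,y)=cv2.minMaxLoc(r)
    dx=0.
    if 0<x<r.shape[1]-1:
        l,c,rr=r[y,x-1:x+2];dx=.5*(l-rr)/(l-2*c+rr)
    sx=x+dx+150-TX
    return float(np.interp(sx,PX[:,0],QS)),float(v),float(y+90-TY-np.interp(sx,PX[:,0],PX[:,1]))
def obs():
    s=bot.get_state();im=bot.read_camera('scene')[:,:,::-1].copy()
    q,v,dy=track(im);e=float((s['tcp_pos']-G0)@W)
    with open('log.jsonl','a') as f:f.write(json.dumps([s['clock'],e,q,v,dy])+'\n')
    return s,e,q,v,dy,im
def go(g,vel): bot.movel(list(G0+W*g),velocity=vel)
E
python3 - <<'E'
from h import *
print('lens pt',P0,'pix/mm',PX[5]-PX[4])
s,e,q,v,dy,im=obs();print(s['clock'],e,q,v,dy)
go(55,60); g=55
while g<185:
    s,e,q,v,dy,im=obs();print('%.3f e%.1f q%.2f %.3f %.1f gf%.0f'%(s['clock'],e,q,v,dy,s['grip_force']))
    if q>4 and g>62: break
    g+=6;go(g,40)
cv2.imwrite('pics/lift.png',im)
print(s['ft_force'])
E
```

```text
lens pt [ 552.28069059 -326.78529661  143.88286416] pix/mm [4.0227262  0.61280025]
4.4667 0.0015400463522726232 -0.09655074526968477 0.9951514601707458 0.005778593933829845
5.583 e54.8 q-0.66 0.972 0.0 gf34
5.933 e61.1 q-0.69 0.971 0.0 gf34
6.283 e67.2 q-0.70 0.970 0.0 gf34
6.633 e73.3 q-0.76 0.969 0.0 gf34
6.983 e79.2 q-0.87 0.968 0.1 gf34
7.333 e85.3 q-0.92 0.967 0.1 gf34
7.683 e91.2 q-0.93 0.967 0.1 gf34
8.033 e97.2 q-0.96 0.967 0.1 gf34
8.383 e103.2 q-1.00 0.967 0.1 gf34
8.733 e109.2 q-1.00 0.967 0.1 gf34
9.083 e115.2 q-1.00 0.967 0.1 gf34
9.433 e121.3 q-1.00 0.967 0.1 gf34
9.783 e127.3 q-0.98 0.965 0.1 gf34
10.133 e133.2 q-0.92 0.961 0.1 gf34
10.483 e139.3 q-0.80 0.956 0.0 gf34
10.833 e145.2 q-0.61 0.951 0.0 gf34
11.183 e151.2 q-0.33 0.951 0.0 gf34
11.533 e157.2 q1.72 0.942 -0.1 gf34
11.883 e163.3 q6.58 0.941 0.6 gf34
[ 0.46932992 -0.66184725  1.6791047 ]
```

```bash
cat > ctl.py <<'E'
from h import *
from scipy.optimize import least_squares
K=4.8;g9=9.81*np.sin(a)
def load(): return np.array([json.loads(l) for l in open('log.jsonl')])
def knots(L):
    t=[];e=[]
    for i in range(len(L)):
        t+= [L[i,0],L[i,0]+.05];e+=[L[i,1]]*2
        if i+1<len(L): t.append(L[i+1,0]-.1);e.append(L[i+1,1])
    return np.array(t),np.array(e)/1e3
def sim(m,de,L,tend):
    """integrate carriage (m, m/s) with given grip history; values at L times and at tend"""
    t,e=knots(L);h=.005;n=int(np.ceil((tend-L[0,0])/h));ts=L[0,0]+h*np.arange(n+1);g=np.interp(ts,t,e)
    gd=np.gradient(g,h);x=v=0.;xs=np.zeros(n+1);vs=np.zeros(n+1)
    for i in range(n):
        F=K*(g[i]+de-x-.005)+.04*(gd[i]-v)-m*g9-.06*v-.006*np.tanh(v/.002)
        v+=h*F/m;x+=h*v
        if x<0:x=0.;v=max(v,0.)
        xs[i+1]=x;vs[i+1]=v
    return ts,xs,vs
def fit(L,p0=(1.58,0,1,-.7)):
    L=L[L[:,0]>4.4]
    def res(p):
        ts,x,_=sim(p[0],p[1]/1e3,L,L[-1,0])
        return np.r_[(p[3]+p[2]*1e3*np.interp(L[:,0],ts,x)-L[:,2])/.7,(p[1])/4,(p[2]-1)/.02,(p[3]+.7)/.5]
    r=least_squares(res,p0,diff_step=1e-3,x_scale=[.1,1,.01,.5]);return r.x,r
E
python3 - <<'E'
from ctl import *
L=load();p,r=fit(L);print(p,r.fun[-8:]*.7)
ts,x,v=sim(p[0],p[1]/1e3,L,L[-1,0]+.05);print(x[-1],v[-1],L[-1])
print('std',np.sqrt(np.diag(np.linalg.inv(r.jac.T@r.jac))))
print(bot.get_state()['clock'])
E
```

```text
[ 1.57859677  0.04959254  0.99982885 -0.79421745] [ 0.00300477 -0.18113961 -0.14585437 -0.13286281  0.07697086  0.00867869
 -0.00599036 -0.13190443]
0.008524856440678867 0.020690315847974216 [ 11.8833     163.25385711   6.57816116   0.94139117   0.60317305]
std [0.04401449 3.99653147 0.019991   0.15670522]
11.9333
```

```bash
cat >> ctl.py <<'E'
def quintic(x,v,a_,xT,T,t):
    A=np.array([[T**3,T**4,T**5],[3*T**2,4*T**3,5*T**4],[6*T,12*T**2,20*T**3]])
    c=np.linalg.solve(A,[xT-x-v*T-a_*T*T/2,-v-a_*T,-a_])
    return x+v*t+a_*t*t/2+c@[t**3,t**4,t**5], a_+c@[6*t,12*t**2,20*t**3]
def run(target,tf,tstop,Tmin=1.6,dt=.4,tol=None):
    """drive carriage travel to target (m) by clock tf; loop until tstop"""
    p=(1.58,0,1,-.7)
    while True:
        s,e,q,sc,dy,im=obs();cv2.imwrite('pics/f_%05.2f.png'%s['clock'],im)
        L=load();p,r=fit(L,p);now=s['clock']+.05
        L=L[L[:,0]>4.4];ts,x,v=sim(p[0],p[1]/1e3,L,now);x,v=x[-1],v[-1]
        w2=K/p[0];e0=.005+p[0]*g9/K-p[1]/1e3
        print('%.2f e%.1f q%.1f x%.1f v%.1f m%.3f de%.1f s%.3f r%.2f sc%.2f dy%.1f'%(s['clock'],e,q,x*1e3,v*1e3,p[0],p[1],p[2],.7*r.fun[-4],sc,dy),flush=True)
        if now>=tstop or sc<.6 or abs(v)>.2: return s,im
        T=max(tf-now,Tmin);xd,ad=quintic(x,v,w2*(e/1e3-e0-x),target,T,dt)
        g=1e3*(xd+e0+ad/w2); g=min(g,1e3*x+200,e+45); d=abs(g-e)
        if d>.4: go(g,max(d/(dt-.2),2))
        else: bot.dwell(dt-.05)
E
python3 - <<'E'
from ctl import *
run(.240,20,16.5)
E
```

```text
11.93 e163.1 q7.4 x9.4 v21.5 m1.580 de0.1 s1.000 r0.15 sc0.94 dy0.6
12.33 e172.3 q17.6 x20.0 v31.0 m1.580 de0.0 s1.000 r-0.04 sc0.94 dy-0.1
12.74 e185.0 q31.8 x34.4 v39.2 m1.578 de-0.1 s1.002 r-0.14 sc0.93 dy0.1
13.15 e200.6 q49.3 x51.8 v45.8 m1.577 de-0.2 s1.008 r-0.30 sc0.92 dy-0.0
13.56 e218.5 q68.8 x71.6 v50.5 m1.577 de-0.2 s1.009 r-0.05 sc0.91 dy0.8
13.97 e237.9 q89.9 x92.6 v53.1 m1.577 de-0.2 s1.008 r0.04 sc0.90 dy0.4
14.37 e257.9 q111.0 x114.1 v53.9 m1.574 de-0.5 s1.006 r0.20 sc0.88 dy0.0
14.77 e278.0 q131.9 x135.7 v53.0 m1.566 de-1.1 s1.003 r0.51 sc0.87 dy0.7
15.17 e297.8 q152.1 x156.1 v50.8 m1.557 de-1.9 s1.001 r0.78 sc0.85 dy0.3
15.57 e316.5 q171.2 x175.8 v47.0 m1.549 de-2.7 s0.999 r1.02 sc0.84 dy1.0
15.97 e333.6 q188.7 x193.7 v41.6 m1.551 de-2.6 s0.996 r1.33 sc0.83 dy0.8
16.38 e348.5 q203.9 x209.2 v34.7 m1.561 de-1.7 s0.994 r1.46 sc0.82 dy0.7
16.79 e360.8 q216.3 x221.8 v26.9 m1.576 de-0.3 s0.991 r1.51 sc0.80 dy0.9
```

```bash
cat > z.py <<'E'
import cv2,sys,glob
f=sorted(glob.glob('pics/f_*.png'))[-1];im=cv2.imread(f);x,y=int(sys.argv[1]),int(sys.argv[2])
c=cv2.resize(im[y:y+75,x:x+100],(800,600),interpolation=cv2.INTER_CUBIC)
for k in range(0,100,10): cv2.putText(c,str(x+k),(k*8,8),0,.35,(255,255,255),1); cv2.line(c,(k*8,10),(k*8,16),(0,255,0),1)
for k in range(10,75,10): cv2.putText(c,str(y+k),(8,k*8+3),0,.35,(255,255,255),1); cv2.line(c,(0,k*8),(6,k*8),(0,255,0),1)
cv2.imwrite(sys.argv[3],c);print(f)
E
python3 z.py 235 185 pics/z1.png
```

```text
pics/f_16.79.png
```

View pics/z1.png

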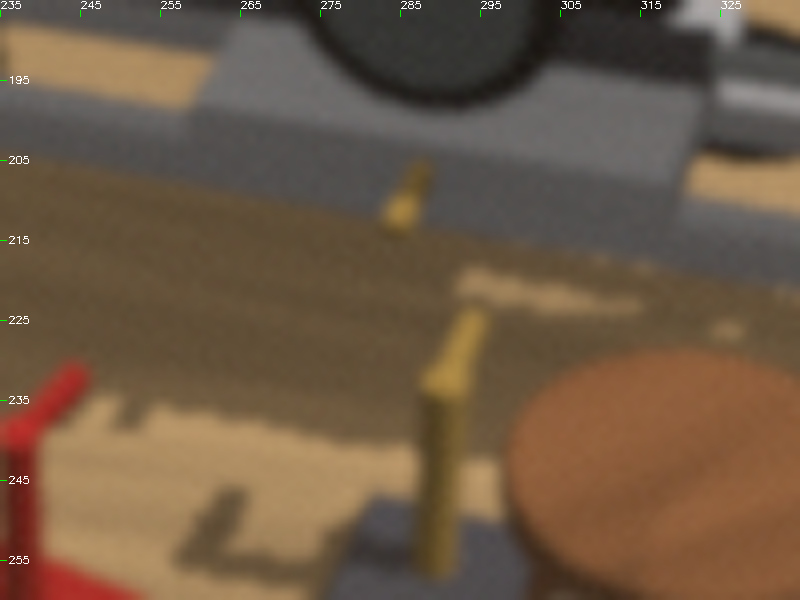

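The crop shows the index tip at (285,212). The marker finger runs from its tip at (294.4,225) to its root at (290,233). The index is still short of the marker, so I'll compute the remaining distance.

Run:
```python
from ctl import *
np.set_printoptions(precision=1,suppress=True)
def pl(p,x):
    o,d=ray('scene',p);P=o+d*((x-(o-cen)@X)/(d@X));return (P-cen)@U,P[2]
print('index0',pl((192.8,197),80),'index',pl((285,212),80))
print('marker tip',pl((294.4,224.5),95),'root',pl((290,233),125), [((np.array(m)-cen)@U,(np.array(m)-cen)@X) for m in([637.5,-80.9,75],[607.1,-79.2,75])])
for q in(210,218,221): # consistency: expected index pixel
    print(q,proj(cen*[1,1,0]-[0,0,0]+X*80+U*(pl((192.8,197),80)[0]+q*np.cos(a))+[0,0,76+q*np.sin(a)]))
```

```text
index0 (np.float64(-163.92072209868297), np.float64(75.45616896469198)) index (np.float64(56.87139435313173), np.float64(88.85352870208408))
marker tip (np.float64(82.66537306011153), np.float64(72.92078742570163)) root (np.float64(81.21402534922895), np.float64(73.11484987232598)) [(np.float64(82.12001337060312), np.float64(126.76278398651542)), (np.float64(81.5624405833321), np.float64(96.3203939261589))]
210 [280.  212.3]
218 [283.6 212.9]
221 [284.9 213.2]
```

The remaining distance is 25 mm, so the target travel is about 246 mm. That agrees with my first estimate.

```bash
python3 - <<'E'
from ctl import *
run(.2455,20,21.5)
E
python3 z.py 245 175 pics/z2.png
```

```text
16.84 e360.6 q217.6 x223.1 v25.5 m1.584 de0.4 s0.989 r1.26 sc0.79 dy0.8
17.24 e371.9 q226.2 x231.8 v17.5 m1.590 de1.1 s0.988 r1.09 sc0.78 dy0.2
17.65 e379.3 q232.4 x237.6 v11.4 m1.591 de1.3 s0.987 r0.75 sc0.77 dy0.7
18.06 e384.1 q236.1 x241.2 v6.6 m1.591 de1.3 s0.986 r0.66 sc0.76 dy0.5
18.47 e387.3 q237.7 x243.1 v3.2 m1.592 de1.5 s0.985 r0.95 sc0.76 dy0.3
18.88 e389.2 q238.2 x244.1 v1.4 m1.600 de2.2 s0.984 r1.22 sc0.76 dy0.3
19.28 e390.0 q238.3 x244.5 v0.7 m1.611 de3.3 s0.983 r1.35 sc0.76 dy0.3
19.68 e390.0 q238.3 x244.8 v0.3 m1.618 de3.9 s0.982 r1.44 sc0.76 dy0.3
20.07 e390.5 q238.3 x244.9 v0.4 m1.630 de5.1 s0.981 r1.37 sc0.76 dy0.3
20.47 e390.5 q238.3 x245.1 v0.4 m1.628 de4.9 s0.980 r1.43 sc0.76 dy0.3
20.87 e390.5 q238.3 x245.2 v0.3 m1.630 de5.0 s0.980 r1.39 sc0.76 dy0.3
21.27 e390.5 q238.3 x245.3 v0.1 m1.628 de4.9 s0.980 r1.37 sc0.76 dy0.3
21.67 e390.5 q238.3 x245.3 v0.0 m1.626 de4.7 s0.979 r1.33 sc0.76 dy0.3
pics/f_21.67.png
```

View pics/z2.png

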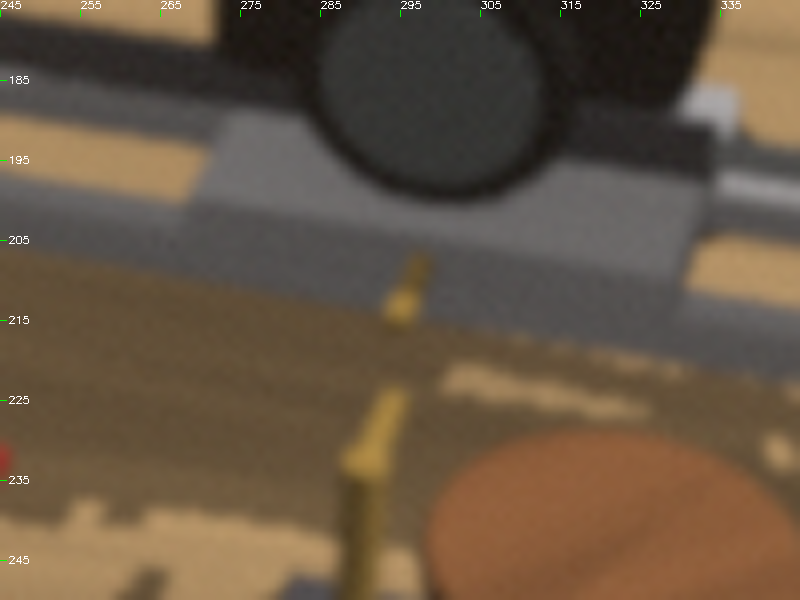

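The carriage is still. The index tip at (295.2,213.2) is about 2–4 mm short of the marker line (about 297 px), which is well inside 12 mm. I'll add a slow 2.5 mm trim, hold it and hand in.

Run:
```python
from ctl import *
e=obs()[1]; go(e+2.5,1.5)
for i in range(7):
    s,e,q,sc,dy,im=obs();print('%.2f e%.1f q%.2f gf%.1f'%(s['clock'],e,q,s['grip_force']));bot.dwell(.5)
if abs(q-240)<5 and s['grip_force']>5: print(bot.close_job())
```

```text
22.76 e393.0 q239.37 gf34.1
23.31 e393.0 q241.44 gf34.1
23.86 e393.0 q243.03 gf34.1
24.41 e393.0 q243.03 gf34.1
24.96 e393.0 q243.02 gf34.1
25.51 e393.0 q243.00 gf34.1
26.06 e393.0 q243.04 gf34.1
the job is handed in; nothing more can be done
None
```

I drew the camera carriage up to the marker and handed the job in at about 26.6 s with the grip still held (34 N). By image measurement the index is within about 3 mm of the marker, and it had been still for over 2 s after a small last trim and for about 3 s before it. The judge's verdict was not shown.

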